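# Switch on the goldsmith's bench in order

### The job

Get the jeweller's bench ready for polishing: with the fingertips, lightly press in the push switch on the dust extractor (the box with the round grille), then the one on the bench lamp's base, and last the one on the micromotor control box (the low box with a handpiece on top). Push each switch fully in, in that order, gently, and do not lift, tip or shove the three appliances or disturb the other things on the bench.

Things in the scene. Friction and masses are not known exactly. Their poses are not given: they have to be found in the camera images.
- extractor: dust extractor: loose grey metal box, 140 (x) by 130 (y) by 120 mm high, 1.1 kg, on rubber feet, with a round black barred grille (76 mm) on its top; its switch is on the top beside the grille. Origin: centre of the underside, z up
- extractor_switch (a joint): push-in switch of the dust extractor: 0 = out (as at the start), 0.006 m = fully in; it moves straight down, resists with about 2.5 N, has no spring, ends on a soft sprung stop (it starts to yield at about 4 N and gives up to 4 mm more, at 15 N, which is springy and not counted in the joint value), and stays where it is pushed
- extractor_switch_top (a point): centre of the flat top of that switch's black round cap (32 mm wide, standing 16 mm above the housing when out and 10 mm when in, in an aluminium collar 44 mm wide and 5 mm high); it moves down with the cap. It lies 43 mm to -x of the box centre in the box frame. Height above the table when out: 136 mm
- lamp: bench lamp: loose round black base 140 mm wide and 26 mm high, 1 kg, with a thin steel neck rising from the base at 45 mm to +x, 30 mm to -y of its centre, to a small black shade (76 mm wide) about 62 mm to +x, 52 mm to -y of the centre (top about 220 mm above the table); its switch is on the open part of the base. Origin: centre of the underside, z up
- lamp_switch (a joint): push-in switch of the bench lamp: 0 = out (as at the start), 0.006 m = fully in; it moves straight down, resists with about 2.5 N, has no spring, ends on a soft sprung stop (it starts to yield at about 4 N and gives up to 4 mm more, at 15 N, which is springy and not counted in the joint value), and stays where it is pushed
- lamp_switch_top (a point): centre of the flat top of that switch's black round cap (32 mm wide, standing 16 mm above the housing when out and 10 mm when in, in an aluminium collar 44 mm wide and 5 mm high); it moves down with the cap. It lies 30 mm to -x of the base centre in the lamp frame. Height above the table when out: 42 mm
- motorbox: micromotor control box: loose low white box, 150 (x) by 120 (y) by 75 mm high, 0.9 kg, on rubber feet; on its top a metal handpiece lying in a cradle along x at y = +42 mm (up to 107 mm above the table), a grey speed dial (34 mm wide, 14 mm high, at x = -45, y = -25 mm; it does not turn here) and its switch. Origin: centre of the underside, z up
- motorbox_switch (a joint): push-in switch of the micromotor control box: 0 = out (as at the start), 0.006 m = fully in; it moves straight down, resists with about 2.5 N, has no spring, ends on a soft sprung stop (it starts to yield at about 4 N and gives up to 4 mm more, at 15 N, which is springy and not counted in the joint value), and stays where it is pushed
- motorbox_switch_top (a point): centre of the flat top of that switch's black round cap (32 mm wide, standing 16 mm above the housing when out and 10 mm when in, in an aluminium collar 44 mm wide and 5 mm high); it moves down with the cap. It lies 25 mm to +x and 25 mm to -y of the box centre in the box frame. Height above the table when out: 91 mm
- file_pot: loose white pot, 64 mm wide, 85 mm high, with needle files standing in it up to about 140 mm; leave it alone. Origin: centre of the underside
- bead_jar: loose glass jar with an aluminium cap, 52 mm wide, 60 mm high; leave it alone. Origin: centre of the underside
- hammer: loose hammer 200 mm long lying on the table; leave it alone
- bench_block: loose steel bench block 60 by 60 by 20 mm; leave it alone. Origin: centre of the underside
Not all that is in view belongs to the job. Of the things that look like the lamp, the largest one is meant.

How it is judged:
On the way, in this order (a step that is already met when the one before it is completed fails the run):
1. the dust extractor switch is pushed in (value of joint extractor_switch above 0.0045 m), for 0.1 s.
2. the bench lamp switch is pushed in (value of joint lamp_switch above 0.0045 m), for 0.1 s.
3. the micromotor control box switch is pushed in (value of joint motorbox_switch above 0.0045 m), for 0.1 s.
At the end, for the whole second after the job is handed in: all three switches are in (at least 4.5 of their 6 mm), the three appliances stand still and upright (within 0.1 rad), each within 25 mm of where it began (value of joint each of extractor_switch, lamp_switch, motorbox_switch above 0.0045 m and linear speed of each of extractor, lamp, motorbox below 0.02 m/s and distance of each of extractor, lamp, motorbox from where it was at the start of the episode below 0.025 m and angle between each of extractor, lamp, motorbox's own z axis and vertical below 0.1 rad); the robot touches nothing.
It fails at once if a switch is pressed before its turn (more than 2.5 mm while the one before it is not in) ((value of joint lamp_switch above 0.0025 m and value of joint extractor_switch below 0.0045 m) or (value of joint motorbox_switch above 0.0025 m and value of joint lamp_switch below 0.0045 m) or (value of joint motorbox_switch above 0.0025 m and value of joint extractor_switch below 0.0045 m)).
It fails at once if an appliance is pressed harder than 20 N (contact force between any of the fingers, the arm and extractor above 20 N or contact force between any of the fingers, the arm and lamp above 20 N or contact force between any of the fingers, the arm and motorbox above 20 N).
It fails at once if an appliance is lifted more than 10 mm, shoved more than 25 mm or tipped more than 0.15 rad (height (world z) of any of extractor, lamp, motorbox above 0.01 m or distance of any of extractor, lamp, motorbox from where it was at the start of the episode above 0.025 m or angle between any of extractor, lamp, motorbox's own z axis and vertical above 0.15 rad).
It fails at once if the file pot, jar, hammer or bench block is moved more than 20 mm (distance of any of file_pot, bead_jar, hammer, bench_block from where it was at the start of the episode above 0.02 m).
It also fails if it takes over 48 s, if anything falls off the work surface, if the arm or the gripper's body presses on something with over 40 N, if the wrist force passes 120 N, or if a joint passes its speed limit or range.

### The arm

A 6-joint arm with a two-finger parallel gripper is mounted at the origin on the work surface. World frame = base frame: x ahead of the robot, y to its left, z up, the work surface at z = 0. Lengths are in m, angles in rad, forces in N, time in s.
With the tool pointing down it reaches from about 0.35 to 0.775 m from the base axis. Payload 5.5 kg.
Tool frame: the origin (TCP) lies on the centre line of the jaws, within the pads' length; the fingertips stand 11 mm ahead of it and the grasp point (between the pads) lies 8 mm behind it; z points along the fingers, y is the line along which they close (so a half turn about z gives the same grasp; the last joint's range is limited). The gripper opens to 85 mm and grips with 20 to 120 N. Pads are 22 mm wide; open, the fingers measure 114 mm over their backs; the gripper's body (76 mm by 85 mm) begins 54 mm behind the grasp point. The pads swing forward as they close: fully open they stand 13 mm farther back than shut.
Start: joints at [-1.407, 0.313, 0.046, 1.304, 0, 1.431], TCP at [0.172, -0.549, 0.242] pointing down, gripper open.
Joint ranges: [-2.76, 2.76], [-0.86, 1.69], [-1.03, 1.26], [-2.2, 2.34], [-1.47, 1.5], [-3.14, 3.14]. Speed limits (rad/s): [2.57, 2.57, 3.14, 3.14, 3.14, 3.14].

### API

Orientations are given as a unit quaternion [w, x, y, z].
In Python, from workcell import get_state, eyes, env gives the robot as it stands.
- The arm moves only by the shell command python3 -m inch 'ROWS' [OPENING] [FORCE]. ROWS is JSON, one flat list of numbers, 4 for each row, row after row: the shift along the tool's x, y, z in cm, then the turn about the tool's z in rad. A call has exactly 5 rows; each row shifts and turns the commanded pose from where the row before left it, along the tool's axes as they then stand; what a row does not reach is not made up. A row lasts 1/12 s, in which the tool goes at most 41.7 mm and 7.16 degrees, less where a joint would pass 70% of its speed; a pose out of reach is approached as far as the arm can. A call is refused whole if a number of a shift passes 4.17 or a number of a turn 0.125, either way. A call with a gripper value outside its range is refused whole. OPENING is the opening, from -1 (shut) to 1 (fully open), set as the call begins (- or left out, the last holds). The fingers move at their own pace and stop on an object; FORCE is the grip in N (left out, the last holds). Time passes only in rows, so rows that do not move let the fingers close, or fill a call up. It gives the time, the measured TCP pose, the force, the opening and the grip force at its end, in the units of the state.
- get_state(): the state, without advancing time (a new reading comes with each control period).
- eyes.read_camera(name): name is "scene" or "top" or "wrist"; returns the picture (384x512x3 uint8, red, green, blue); there is no depth.
- eyes.camera_info(name): a dict with "fovy" (degrees; the focal length in pixels is half the picture's height over the tangent of half this angle, whatever the lens; pixels are square), "cx", "cy" (the principal point, pixels), "D" ([k1, k2, p1, p2, k3] as OpenCV has them; the pictures are not rectified), "xyz" and "orientation" of the camera in the world. Camera axes: x right, y down, z forward; pixel columns grow to the right and rows downward; lengths in m; the calibration is good to about 2 mm. A picture is of the moment at which its call begins: read the wrist's pose just before it. camera_info takes no time and is no camera call; for the wrist camera it gives the pose at the moment of the call.
- env.hand_in(): hands the job in; it is judged then, once.
The state is a dict: "clock": time; "joint_pos": joint angles; "qvel": joint speeds; "tau": joint torques, N m; "tcp_pos": TCP position; "orientation": TCP orientation; "wrist_force": force on the tool from outside, world axes, zero at the start; "ft_torque": the same for the moment, N m; "finger_gap": finger opening in m; "grip_force": force on a finger pad.
Only numpy, scipy, OpenCV 4.12 (cv2) and the standard library are available. Lean on these libraries where they do the work, as an engineer would, in place of code of your own. Each camera call takes 0.05 s, during which the arm holds its last target. There are 200 camera calls.

## Working session

There is one attempt and no reset: what is moved stays moved. The work goes in short steps, Python scripts to look and compute and a shell command to move; the robot and the scene stay as the last step left them, time stands still between calls to the robot, and variables do not carry over. Pictures are saved under pics/ and viewed, at most 10 in all, crops included, and the job is handed in when it is done.

```bash
mkdir -p pics; cat > h.py <<'E'
import numpy as np,cv2
from scipy.spatial.transform import Rotation as R
from workcell import get_state,eyes,env
def cam(n):
    i=eyes.camera_info(n); f=192/np.tan(np.radians(i["fovy"])/2)
    K=np.array([[f,0,i["cx"]],[0,f,i["cy"]],[0,0,1]]); q=np.array(i["orientation"])
    return K,np.array(i["D"],float),R.from_quat(q[[1,2,3,0]]).as_matrix(),np.array(i["xyz"])
def ray(c,uv,z):
    K,D,Rm,t=c; p=cv2.undistortPoints(np.array(uv,float).reshape(-1,1,2),K,D).reshape(-1,2)
    d=np.c_[p,np.ones(len(p))]@Rm.T; return t+d*((z-t[2])/d[:,2])[:,None]
def proj(c,P):
    K,D,Rm,t=c; return cv2.projectPoints(((np.atleast_2d(P)-t)@Rm),np.zeros(3),np.zeros(3),K,D)[0].reshape(-1,2)
E
python3 - <<'E'
from h import *
for n in("top","scene"):
    im=eyes.read_camera(n); cv2.imwrite(f"pics/{n}0.png",cv2.resize(im[...,::-1],(800,600),interpolation=cv2.INTER_CUBIC)); c=cam(n); print(n,c[3],c[2][:,2],c[0][0,0],c[1])
s=get_state();print(s["clock"],s["tcp_pos"],s["orientation"],s["finger_gap"],s["wrist_force"])
E
```

```text
top [ 0.46342552 -0.0882608   1.4271962 ] [ 0.06229974 -0.02003705 -0.99785633] 449.56255184080027 [-0.13641229  0.          0.          0.          0.        ]
scene [1.20335381 0.08241573 1.00660032] [-0.57479089 -0.14606544 -0.80515857] 424.0001411135716 [-0.14465483  0.          0.          0.          0.        ]
0.1 [ 0.17190899 -0.54824121  0.24150281] [-8.16132378e-04  9.88485048e-01  1.51316368e-01 -2.21314401e-05] 0.08554928815930433 [-0.80930152  0.86584833  0.60940833]
```

View pics/top0.png

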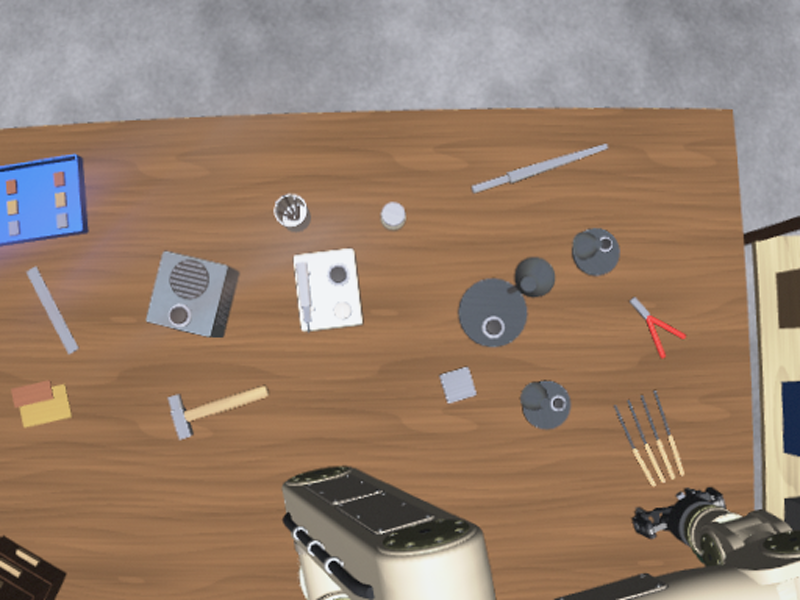

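View pics/scene0.png

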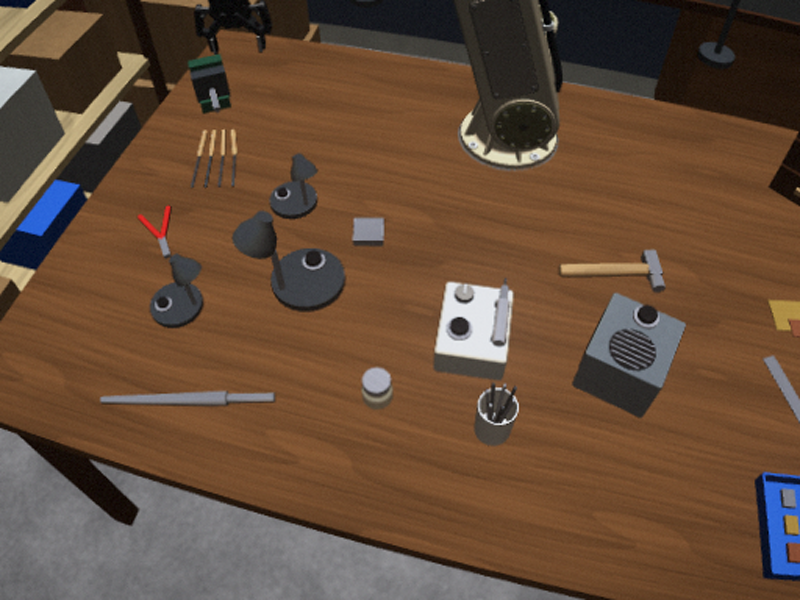

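Top view (800×600 px): the extractor cap is at (179,315), the large lamp's cap at (493,326) and the motorbox cap at (339,272). In the scene view the same caps are at (648,315), (313,258) and (459,326). The two smaller lamps are decoys.

```bash
python3 - <<'E'
from h import *
T=dict(ext=((179,315),(648,315),.136),lamp=((493,326),(313,258),.042),mot=((339,272),(459,326),.091))
for k,(a,b,z) in T.items():
    for n,p in(("top",a),("scene",b)):
        print(k,n,ray(cam(n),np.array(p)/1.5625-.18,z)[0].round(4))
print("shade",ray(cam("top"),np.array((535,277))/1.5625,.21)[0].round(3),"lampbase",ray(cam("top"),np.array((493,312))/1.5625,.026)[0].round(3))
s=get_state();q=s["orientation"];print(R.from_quat(np.array(q)[[1,2,3,0]]).as_matrix().round(3))
E
```

```text
ext top [0.5276 0.3035 0.136 ]
ext scene [0.5298 0.3087 0.136 ]
lamp top [ 0.4935 -0.2914  0.042 ]
lamp scene [ 0.4917 -0.2896  0.042 ]
mot top [0.6038 0.007  0.091 ]
mot scene [0.6008 0.0117 0.091 ]
shade [ 0.573 -0.345  0.21 ] lampbase [ 0.521 -0.295  0.026]
[[ 0.954  0.299 -0.   ]
 [ 0.299 -0.954  0.002]
 [ 0.    -0.002 -1.   ]]
```

```bash
python3 -m inch '[0,0,-1,-0.125,0,0,-1,-0.125,0,0,-1,-0.125,0,0,-1,-0.125,0,0,-1,-0.125]' -1 && python3 -m inch '[0,0,0,-0.125,0,0,0,-0.125,0,0,0,-0.125,0,0,0,-0.125,0,0,0,-0.125]'
cat > d.py <<'E'
import sys
from h import *
s=get_state();q=np.array(s["orientation"]);M=R.from_quat(q[[1,2,3,0]]).as_matrix();p=np.array(s["tcp_pos"])
print("t",s["clock"],"tcp",p.round(4),"yaw",np.arctan2(M[1,0],M[0,0]).round(3),"gap",round(s["finger_gap"],4),"F",np.round(s["wrist_force"],2))
if len(sys.argv)>3:
    print("tool shift cm",((np.array([float(v) for v in sys.argv[1:4]])-p)@M*100).round(2))
E
python3 d.py .529 .306 .260; python3 -c "
from h import *
s=get_state();q=np.array(s['orientation']);M=R.from_quat(q[[1,2,3,0]]).as_matrix();c=cam('wrist');print((c[3]-s['tcp_pos'])@M,c[2][:,2]@M)"
```

```text
clock: 0.52
tcp_pos: [0.1719, -0.5484, 0.2922]
orientation: [-0.001, 0.893, 0.451, 0.0]
wrist_force: [0.2, -0.3, -0.2]
finger_gap: 0.0254
grip_force: 0.0
clock: 0.93
tcp_pos: [0.172, -0.5484, 0.2918]
orientation: [-0.0, 0.711, 0.703, 0.0]
wrist_force: [0.0, 0.5, 0.7]
finger_gap: 0.0
grip_force: 0.0
t 0.9333 tcp [ 0.172  -0.5484  0.2918] yaw 1.56 gap 0.0 F [0.05 0.49 0.73]
tool shift cm [85.82 34.78  3.26]
[ 0.07512864  0.00024975 -0.13040117] [-2.92910057e-01  2.78020305e-04  9.56139959e-01]
```

```bash

python3 -m inch '[3.8,1.54,0,0,3.8,1.54,0,0,3.8,1.54,0,0,3.8,1.54,0,0,3.8,1.54,0,0]' && python3 -m inch '[3.8,1.54,0,0,3.8,1.54,0,0,3.8,1.54,0,0,3.8,1.54,0,0,3.8,1.54,0,0]' && python3 -m inch '[3.8,1.54,0,0,3.8,1.54,0,0,3.8,1.54,0,0,3.8,1.54,0,0,3.8,1.54,0,0]' | head -2
python3 d.py .529 .306 .260
```

```text
clock: 1.35
tcp_pos: [0.2524, -0.358, 0.2917]
orientation: [-0.0, 0.713, 0.701, 0.0]
wrist_force: [0.9, 0.2, 0.6]
finger_gap: -0.0001
grip_force: 0.0
clock: 1.77
tcp_pos: [0.3324, -0.1694, 0.2922]
orientation: [0.0, 0.713, 0.701, 0.0]
wrist_force: [0.8, -0.2, 1.0]
finger_gap: 0.0003
grip_force: 0.0
clock: 2.18
tcp_pos: [0.4127, 0.0195, 0.2922]
t 2.1833 tcp [0.4127 0.0195 0.2922] yaw 1.554 gap 0.0002 F [ 0.7  -1.48  0.45]
tool shift cm [28.85 11.14  3.22]
```

```bash

python3 -m inch '[3.8,1.54,0,0,3.8,1.54,0,0,3.8,1.54,0,0,3.8,1.54,0,0,3.8,1.54,0,0]' >/dev/null&& python3 -m inch '[3.8,1.4,0,0,3.8,1.4,0,0,2,0.6,1.2,0,0,0,1,0,0,0,1,0]' >/dev/null
python3 d.py .529 .306 .260
cat > w.py <<'E'
import sys
from h import *
c=cam("wrist"); im=eyes.read_camera("wrist"); x,y,z=map(float,sys.argv[2:5])
o=cv2.resize(im[...,::-1],None,fx=1.5625,fy=1.5625,interpolation=cv2.INTER_CUBIC)
a=np.linspace(0,6.283,60)
for r,zz,col in((.016,z,(0,255,0)),(.022,z-.011,(0,0,255))):
    P=proj(c,np.c_[x+r*np.cos(a),y+r*np.sin(a),a*0+zz])*1.5625+.28
    cv2.polylines(o,[P.round().astype(int)],True,col,1)
cv2.imwrite("pics/"+sys.argv[1],o); np.savez(sys.argv[1]+".npz",K=c[0],D=c[1],R=c[2],t=c[3])
print(proj(c,[[x,y,z],[x+.01,y,z],[x,y+.01,z]])*1.5625)
E
python3 w.py w1.png .529 .306 .136
```

```text
t 3.0167 tcp [0.5281 0.3023 0.2583] yaw 1.556 gap 0.0 F [-0.57 -0.34  0.3 ]
tool shift cm [ 0.37  0.08 -0.17]
[[410.18942594 283.10916517]
 [430.41840723 282.82079348]
 [409.89353036 263.42889607]]
```

View pics/w1.png

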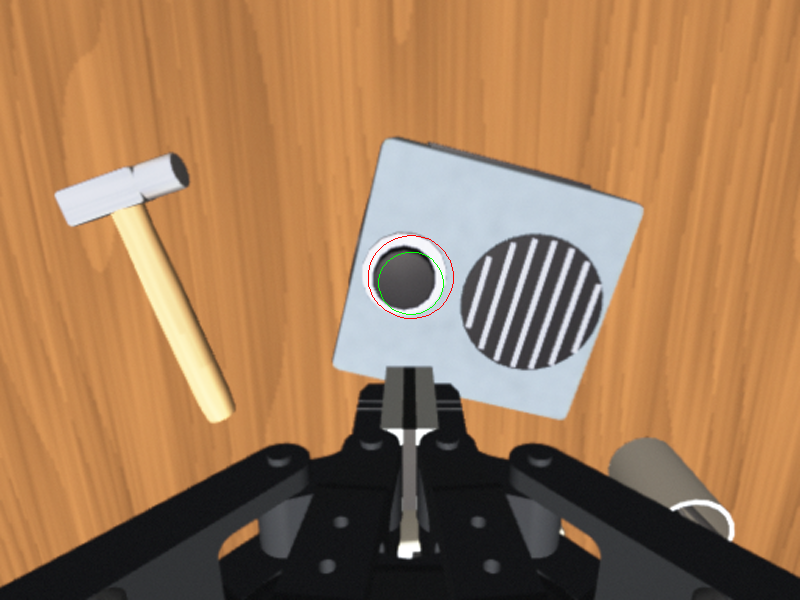

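The wrist view shows the extractor cap about 5 px left of and 4 px above the prediction. That puts it at (0.526, 0.308).

```bash

python3 -m inch '[0.5,-0.2,2,0,0,0,2,0,0,0,2,0,0,0,2,0,0,0,0,0]' >/dev/null; python3 d.py .526 .308 .149
```

```text
t 3.4833 tcp [0.5239 0.3037 0.1763] yaw 1.552 gap -0.0003 F [-0.07 -0.33 -0.7 ]
tool shift cm [0.44 0.22 2.73]
```

```bash

python3 -m inch '[0.4,0.2,0.9,0,0,0,0.9,0,0,0,0.5,0,0,0,0,0,0,0,0,0]' >/dev/null; python3 d.py .526 .308 .147
```

```text
t 3.9 tcp [0.5287 0.3103 0.1575] yaw 1.554 gap -0.0001 F [ 0.47  0.94 -0.11]
tool shift cm [-0.23 -0.27  1.05]
```

```bash

python3 -m inch '[-0.2,-0.2,0.3,0,0,0,0.3,0,0,0,0,0,0,0,0,0,0,0,0,0]' >/dev/null; python3 d.py .526 .308 .147;python3 -m inch '[0,0,0.2,0,0,0,0,0,0,0,0,0,0,0,0,0,0,0,0,0]' >/dev/null; python3 d.py .526 .308 .141
```

```text
t 4.3167 tcp [0.5267 0.3084 0.1514] yaw 1.554 gap 0.0002 F [-0.25  0.55  0.33]
tool shift cm [-0.05 -0.07  0.44]
t 4.7333 tcp [0.5267 0.3084 0.1493] yaw 1.554 gap 0.0 F [ 1.14 -0.86  0.34]
tool shift cm [-0.04 -0.06  0.83]
```

```bash

python3 -m inch '[0,0,0.15,0,0,0,0.15,0,0,0,0.1,0,0,0,0,0,0,0,0,0]' >/dev/null; python3 d.py .526 .308 .141;python3 -m inch '[0,0,0.1,0,0,0,0.1,0,0,0,0.1,0,0,0,0,0,0,0,0,0]' >/dev/null; python3 d.py .526 .308 .141
```

```text
t 5.15 tcp [0.5267 0.3084 0.1453] yaw 1.554 gap -0.0001 F [-0.37  0.21  0.71]
tool shift cm [-0.04 -0.07  0.43]
t 5.5667 tcp [0.5267 0.3084 0.1422] yaw 1.554 gap 0.0003 F [0.36 0.85 1.89]
tool shift cm [-0.04 -0.07  0.12]
```

```bash

python3 -m inch '[0,0,0.1,0,0,0,0.1,0,0,0,0,0,0,0,0,0,0,0,0,0]' >/dev/null; python3 d.py;python3 -m inch '[0,0,0.1,0,0,0,0,0,0,0,0,0,0,0,0,0,0,0,0,0]' >/dev/null; python3 d.py
```

```text
t 5.9833 tcp [0.5268 0.3084 0.1406] yaw 1.554 gap -0.0002 F [-0.53 -1.03  4.88]
t 6.4 tcp [0.5268 0.3084 0.1399] yaw 1.554 gap -0.0001 F [-0.91 -0.88  6.03]
```

```bash

python3 -m inch '[0,0,0.1,0,0,0,0,0,0,0,0,0,0,0,0,0,0,0,0,0]' >/dev/null; python3 d.py; python3 -m inch '[0,0,-0.5,0,0,0,-2,0,0,0,-4,0,0,0,-4,0,0,0,-2,0]' >/dev/null; python3 w.py w2.png .526 .308 .130; python3 d.py .4925 -.2905 .27
```

```text
t 6.8167 tcp [0.5268 0.3085 0.1392] yaw 1.554 gap 0.0 F [-1.83 -0.69  8.42]
[[404.83588662 283.9705212 ]
 [423.91685417 283.6305455 ]
 [404.45860489 265.41346189]]
t 7.2833 tcp [0.5285 0.3092 0.2704] yaw 1.554 gap -0.0002 F [-0.05  1.12  2.17]
tool shift cm [-60.02  -2.58  -0.19]
```

View pics/w2.png

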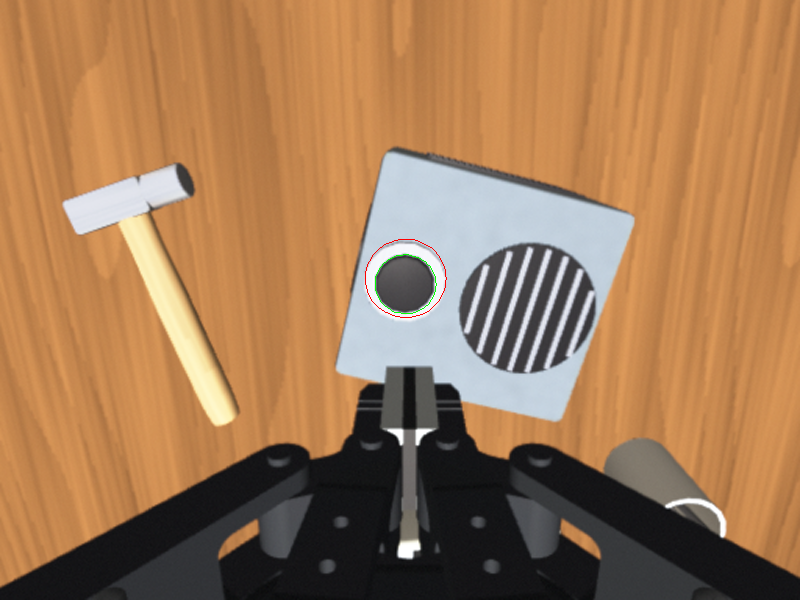

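The extractor cap lines up with the pressed-in overlay (z = 0.130) at (405,284) px, so that switch is in. Next is the lamp.

```bash

python3 -m inch '[-4,-0.2,0,0,-4,-0.2,0,0,-4,-0.2,0,0,-4,-0.2,0,0,-4,-0.2,0,0]' >/dev/null;python3 -m inch '[-4,-0.2,0,0,-4,-0.2,0,0,-4,-0.2,0,0,-4,-0.2,0,0,-4,-0.2,0,0]' >/dev/null;python3 -m inch '[-4,-0.2,0,0,-4,-0.2,0,0,-4,-0.2,0,0,-4,-0.2,0,0,-2,0,0,0]' >/dev/null; python3 d.py .4925 -.2905 .27; python3 -m inch '[0,0,0,0.117,0,0,0,0.117,0,0,0,0.117,0,0,0,0.117,0,0,0,0.117]' >/dev/null;  python3 d.py .4925 -.2905 .25
```

```text
t 8.5333 tcp [ 0.4876 -0.2751  0.262 ] yaw 1.55 gap -0.0001 F [ 0.41  0.51 -0.24]
tool shift cm [-1.53  0.52 -0.8 ]
t 8.95 tcp [ 0.4882 -0.2709  0.2621] yaw 0.963 gap -0.0 F [-0.95 -0.35 -0.28]
tool shift cm [-1.36  1.47  1.2 ]
```

```bash

python3 -m inch '[-1.4,1.5,0,0,0,0,0,0,0,0,0,0,0,0,0,0,0,0,0,0]' >/dev/null; python3 d.py .4925 -.2905 .2;python3 w.py w3.png .4925 -.2905 .042
```

```text
t 9.3667 tcp [ 0.4929 -0.2905  0.2629] yaw 0.969 gap 0.0002 F [-0.76  0.1   0.22]
tool shift cm [-0.02 -0.02  6.29]
[[408.53616728 249.50253188]
 [420.81221302 241.23085317]
 [400.08030871 237.4383971 ]]
```

View pics/w3.png

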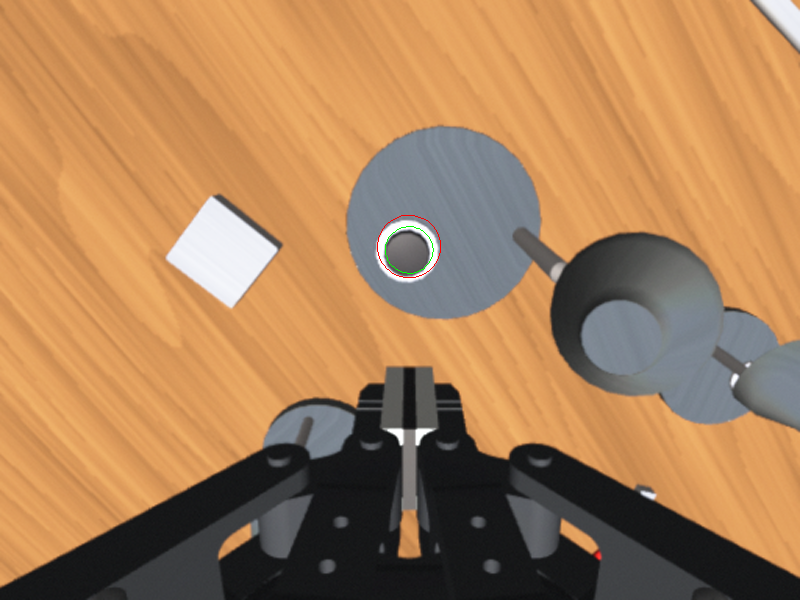

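The lamp cap is at (407,253) px, about 2.5 mm towards tool -x from the prediction. The shade is well to the right, at (635,310) px.

```bash

python3 -m inch '[-0.2,-0.1,2.5,0,0,0,2.5,0,0,0,2.5,0,0,0,2.5,0,0,0,0,0]' >/dev/null; python3 d.py;python3 -m inch '[0,0,2,0,0,0,2,0,0,0,2,0,0,0,2,0,0,0,0,0]' >/dev/null; python3 d.py .490 -.2915 .054
```

```text
t 9.8333 tcp [ 0.4886 -0.2897  0.1584] yaw 0.969 gap 0.0003 F [-0.97  0.38 -1.14]
t 10.25 tcp [ 0.4897 -0.2907  0.081 ] yaw 0.969 gap 0.0004 F [ 0.12  0.5  -0.26]
tool shift cm [-0.05  0.09  2.7 ]
```

```bash

python3 -m inch '[-0.05,0.05,1,0,0,0,1,0,0,0,0.3,0,0,0,0,0,0,0,0,0]' >/dev/null; python3 d.py;python3 -m inch '[0,0,0.1,0,0,0,0.1,0,0,0,0,0,0,0,0,0,0,0,0,0]' >/dev/null; python3 d.py .490 -.2915 .047
```

```text
t 10.6667 tcp [ 0.4916 -0.2931  0.0608] yaw 0.969 gap 0.0001 F [ 0.14  0.85 -0.1 ]
t 11.0833 tcp [ 0.4914 -0.2929  0.0584] yaw 0.969 gap 0.0006 F [-0.28 -0.23  0.25]
tool shift cm [ 0.04 -0.2   1.14]
```

```bash

python3 -m inch '[0,-0.1,0.15,0,0,0,0.15,0,0,0,0.15,0,0,0,0.1,0,0,0,0,0]' >/dev/null; python3 d.py;python3 -m inch '[0,0,0.1,0,0,0,0.1,0,0,0,0.1,0,0,0,0,0,0,0,0,0]' >/dev/null; python3 d.py;python3 -m inch '[0,0,0.1,0,0,0,0.1,0,0,0,0,0,0,0,0,0,0,0,0,0]' >/dev/null; python3 d.py
```

```text
t 11.5 tcp [ 0.4905 -0.2922  0.0526] yaw 0.969 gap 0.0001 F [ 0.06  0.22 -0.49]
t 11.9167 tcp [ 0.4905 -0.2923  0.0497] yaw 0.969 gap -0.0001 F [-0.87 -0.9   0.6 ]
t 12.3333 tcp [ 0.4906 -0.2923  0.0477] yaw 0.969 gap 0.0003 F [-0.78  0.71  1.32]
```

```bash

python3 -m inch '[0,0,0.1,0,0,0,0.1,0,0,0,0,0,0,0,0,0,0,0,0,0]' >/dev/null; python3 d.py;python3 -m inch '[0,0,0.1,0,0,0,0,0,0,0,0,0,0,0,0,0,0,0,0,0]' >/dev/null; python3 d.py
```

```text
t 12.75 tcp [ 0.4906 -0.2923  0.0463] yaw 0.969 gap -0.0001 F [-2.26  0.83  5.15]
t 13.1667 tcp [ 0.4906 -0.2923  0.0455] yaw 0.969 gap 0.0 F [-3.12  1.64  7.62]
```

```bash

python3 -m inch '[0,0,0.05,0,0,0,0,0,0,0,0,0,0,0,0,0,0,0,0,0]' >/dev/null; python3 d.py; python3 -m inch '[0,0,-0.5,0,0,0,-2,0,0,0,-4,0,0,0,-4,0,0,0,-4,0]' >/dev/null;python3 -m inch '[0,0,-4,0,0,0,-3.5,0,0,0,0,0,0,0,0,0,0,0,0,0]' >/dev/null; python3 w.py w4.png .4905 -.292 .036; python3 d.py .602 .009 .25
```

```text
t 13.5833 tcp [ 0.4906 -0.2924  0.0452] yaw 0.969 gap -0.0001 F [-2.2   2.03  9.24]
[[408.49999871 246.69542239]
 [420.55540681 238.55125694]
 [400.18877377 234.83254397]]
t 14.4667 tcp [ 0.4901 -0.2919  0.2628] yaw 0.969 gap -0.0003 F [1.07 0.99 0.24]
tool shift cm [31.14 -7.81  1.3 ]
```

View pics/w4.png

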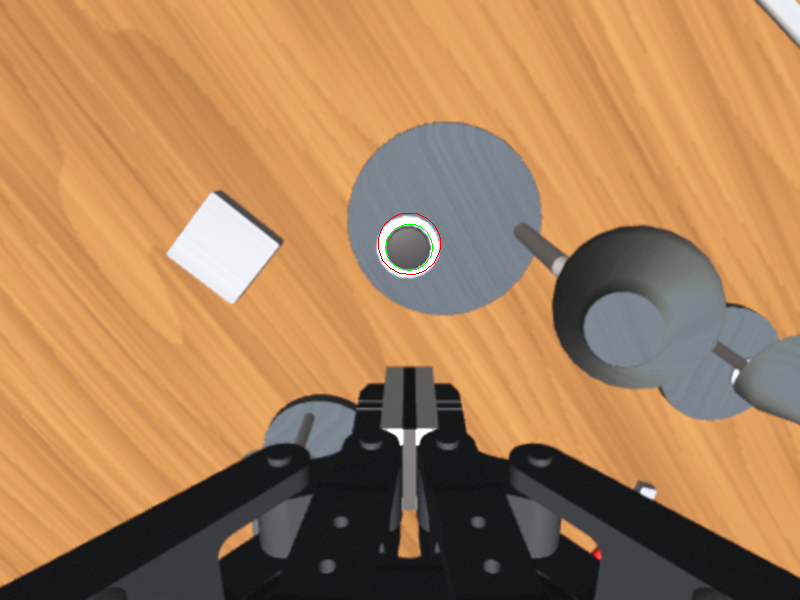

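The lamp cap sits inside the pressed-in overlay at (408,247) px and the base has not moved. On to the motorbox.

```bash

python3 -m inch '[3.4,-0.85,0,0,3.4,-0.85,0,0,3.4,-0.85,0,0,3.4,-0.85,0,0,3.4,-0.85,0,0]' >/dev/null;python3 -m inch '[3.4,-0.85,0,0,3.4,-0.85,0,0,3.4,-0.85,0,0,2,-0.5,0,0,0,0,0,0]' >/dev/null; python3 d.py .602 .009 .25;  python3 -m inch '[0.8,-0.2,0.5,0,0,0,0.5,0,0,0,0,0,0,0,0,0,0,0,0,0]' >/dev/null;python3 d.py .602 .009 .25; python3 w.py w5.png .602 .009 .091
```

```text
t 15.3 tcp [ 0.5957 -0.0061  0.2616] yaw 0.974 gap 0.0002 F [ 0.2  -0.67 -1.25]
tool shift cm [ 1.61 -0.33  1.16]
t 15.7167 tcp [ 0.5982 -0.0037  0.254 ] yaw 0.967 gap -0.0003 F [-0.37 -0.16  1.34]
tool shift cm [ 1.26 -0.41  0.4 ]
[[401.48814959 248.72067597]
 [416.14671788 238.76924901]
 [391.26206401 234.27114002]]
```

View pics/w5.png

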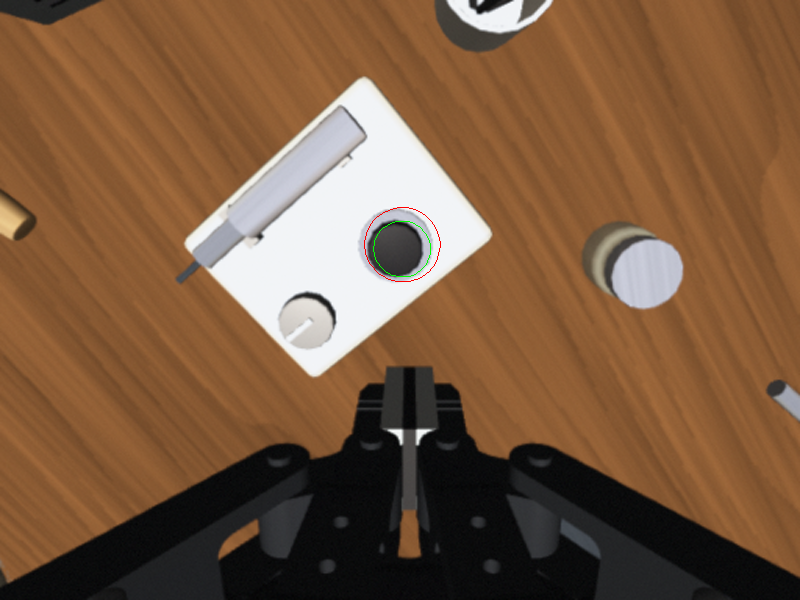

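The motorbox cap is at (396,249) px, 3 mm towards tool -y from the prediction. The target becomes (0.5995, 0.0107).

```bash

python3 -m inch '[1.2,-0.7,2,0,0,0,3,0,0,0,3,0,0,0,3,0,0,0,0,0]' >/dev/null; python3 d.py .5995 .0107 .115;  python3 -m inch '[0,0,0.5,0,0,0,0.3,0,0,0,0,0,0,0,0,0,0,0,0,0]' >/dev/null;python3 d.py .5995 .0107 .105
```

```text
t 16.1833 tcp [0.5957 0.0111 0.1385] yaw 0.968 gap -0.0001 F [-1.75  0.34 -0.1 ]
tool shift cm [0.2  0.35 2.35]
t 16.6 tcp [0.6007 0.0111 0.138 ] yaw 0.969 gap 0.0 F [0.24 0.68 0.54]
tool shift cm [-0.11 -0.09  3.3 ]
```

```bash

python3 -m inch '[-0.1,-0.1,1,0,0,0,1,0,0,0,0.6,0,0,0,0,0,0,0,0,0]' >/dev/null; python3 d.py;  python3 -m inch '[0,0,0,0,0,0,0.1,0,0,0,0,0,0,0,0,0,0,0,0,0]' >/dev/null;python3 d.py .5995 .0107 .102
```

```text
t 17.0167 tcp [0.5975 0.0111 0.1092] yaw 0.969 gap -0.0001 F [ 0.18 -1.53  0.23]
t 17.4333 tcp [0.5984 0.011  0.1095] yaw 0.969 gap 0.0002 F [-0.42  0.45 -0.71]
tool shift cm [0.04 0.11 0.75]
```

```bash

python3 -m inch '[0,0.1,0.2,0,0,0,0.2,0,0,0,0.2,0,0,0,0.1,0,0,0,0,0]' >/dev/null; python3 d.py;  python3 -m inch '[0,0,0.1,0,0,0,0.1,0,0,0,0.1,0,0,0,0.1,0,0,0,0,0]' >/dev/null;python3 d.py; python3 -m inch '[0,0,0.1,0,0,0,0.1,0,0,0,0,0,0,0,0,0,0,0,0,0]' >/dev/null;python3 d.py
```

```text
t 17.85 tcp [0.5989 0.0104 0.1019] yaw 0.969 gap 0.0001 F [-1.75 -0.5  -0.45]
t 18.2667 tcp [0.599  0.0104 0.0981] yaw 0.969 gap -0.0004 F [-1.38  0.61  0.47]
t 18.6833 tcp [0.599  0.0104 0.0961] yaw 0.969 gap 0.0003 F [-0.32  0.06  0.1 ]
```

```bash

python3 -m inch '[0,0,0.1,0,0,0,0,0,0,0,0,0,0,0,0,0,0,0,0,0]' >/dev/null; python3 d.py;  python3 -m inch '[0,0,0.1,0,0,0,0,0,0,0,0,0,0,0,0,0,0,0,0,0]' >/dev/null;python3 d.py
```

```text
t 19.1 tcp [0.5991 0.0105 0.0955] yaw 0.969 gap -0.0001 F [-1.83  0.5   5.41]
t 19.5167 tcp [0.5991 0.0104 0.0948] yaw 0.969 gap -0.0001 F [-2.39 -0.1   6.8 ]
```

```bash

python3 -m inch '[0,0,0.1,0,0,0,0,0,0,0,0,0,0,0,0,0,0,0,0,0]' >/dev/null; python3 d.py; python3 -m inch '[0,0,-0.5,0,0,0,-2,0,0,0,-4,0,0,0,-4,0,0,0,-4,0]' >/dev/null;python3 -m inch '[0,0,-1,0,0,0,0,0,0,0,0,0,0,0,0,0,0,0,0,0]' >/dev/null; python3 w.py w6.png .5992 .0107 .085; python3 d.py
```

```text
t 19.9333 tcp [0.5991 0.0104 0.0941] yaw 0.969 gap 0.0002 F [-3.46 -0.18  8.72]
[[411.03659227 269.59259796]
 [425.69857063 259.83403969]
 [400.95415568 255.34949003]]
t 20.8167 tcp [0.5981 0.0106 0.246 ] yaw 0.969 gap -0.0001 F [ 0.36 -0.22  0.59]
```

View pics/w6.png

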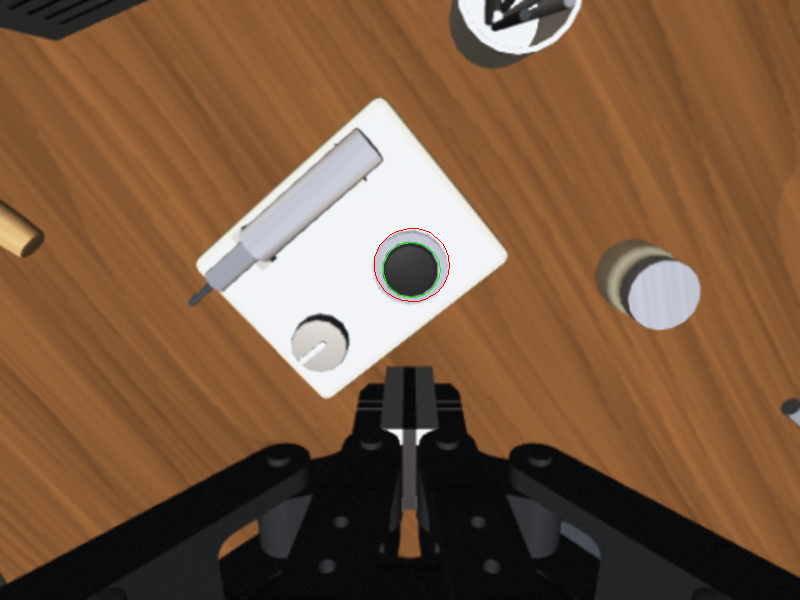

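The motorbox cap matches the pressed-in overlay at (411,270) px. The fingers are clear and nothing else has moved.

```bash
python3 -c "
from workcell import env
print(env.hand_in())"
```

```text
the job is handed in; nothing more can be done
None
```

I pressed the three switches fully in, in order (extractor, lamp, motorbox), at under 10 N each; the robot is clear of everything and the job is handed in at about 21 s, with no verdict shown.

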